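# Set out a steel tray and slide box at the microscope bench

### The job

Lift the top tray off the nested stack in the sloping holder, without dragging the next tray up with it, and set it down flat and centred on the rubber mat, lengthwise with the mat. Then stand the slide box upright inside that tray, in the middle and lengthwise. Set both down gently, don't drop them, leave the other two trays in the holder and leave the bottles and the beaker alone.

Things in the scene. Friction and masses are not known exactly. Their poses are not given: they have to be found in the camera images.
- tray_top: Uppermost of three equal nested plain steel trays, open on top: 180 long (x) x 67 wide (y) over the rim, 38 high, 2.2 thick, about 160 g. Origin at the centre of its underside, z out of its mouth, x up the holder's slope. Long sides have an upright outer rim band 12 high (26 to 38 above the underside) to grip. Thin walls flare; inner floor 154 x 41.
- tray_middle: Tray nested under tray_top, same shape and axes. Rims stand 18 apart along z, with a 6 gap between neighbouring side bands: fingers reaching over 15 below the top rim pinch this tray as well. Clearance between nested walls about 1.4, so the top one comes free when drawn straight along its own z, by 30 or more. Must stay.
- tray_bottom: Lowest tray, same shape and axes, lying on the holder's sloping plate. Must stay.
- holder: Fixed white metal holder, origin at the centre of its 190 x 78 foot on the bench, x to its high end. Plate (centre 65 above the bench) rises along x at 25 degrees, so trays lean 25. Low stop; side walls 30 high. Square to the plate, a 10 thick rod stands each side (66 uphill of centre, 43 off the midline), 150 tall: the tool must lean with the stack. Top rim 74 from the plate.
- mat: Fixed dark rubber mat lying on the bench, 230 long (x) x 120 wide (y) x 4 thick; origin at the centre of its underside.
- slide_box: Closed grey plastic microscope-slide box standing on its edge, 98 long (x) x 30 wide (y) x 80 high, about 130 g; origin at the centre of its underside. Grip it across its 30 mm width near the top, so that the fingers stay above the tray's rim when it stands in the tray.
- wash_bottle: White plastic bottle, 64 diameter x 160 high, bystander; origin at the centre of its underside.
- reagent_jar: Amber glass jar, 72 diameter x 100 high, bystander; origin at the centre of its underside.
- beaker: Glass beaker, 72 diameter x 85 high, bystander; origin at the centre of its underside.
Things that resemble listed ones, but are neither listed nor needed, are in the scene too. What is meant by the slide_box is not red, and is the larger of those in its own colour. What is shaped like the tray_top but orange is not meant.

How it is judged (in metres and radians):
On the way, in this order (a step that is already met when the one before it is completed fails the run):
1. the top tray is drawn clear of the stack, the other two still in the holder (distance between tray_top and tray_middle above 0.08 m and distance of each of tray_middle, tray_bottom from where it was at the start of the episode below 0.015 m), for 0.1 s.
2. the tray stands flat, centred and lengthwise on the mat, released (x of tray_top in the frame of mat between -0.022 and 0.022 m and y of tray_top in the frame of mat between -0.022 and 0.022 m and z of tray_top in the frame of mat between 0.001 and 0.008 m and angle between the x axis of tray_top and the x axis of mat, either way round below 0.2 rad and angle between tray_top's own z axis and vertical below 0.08 rad and linear speed of tray_top below 0.02 m/s and contact force between the fingers and tray_top below 0.1 N), for 0.2 s.
At the end, for the whole second after the job is handed in: Tray flat on the mat (5 deg), centre within 22 mm each way, lengthwise within 11 deg; slide box upright (6 deg) on the tray floor, within 35 mm along, 12 mm across, 14 deg in yaw; both at rest and released; other two trays within 15 mm of their start (all of step 2 and x of slide_box in the frame of tray_top between -0.035 and 0.035 m and y of slide_box in the frame of tray_top between -0.012 and 0.012 m and z of slide_box in the frame of tray_top between 0 and 0.007 m and angle between slide_box's own z axis and vertical below 0.1 rad and angle between the x axis of slide_box and the x axis of tray_top, either way round below 0.25 rad and linear speed of slide_box below 0.02 m/s and contact force between the fingers and slide_box below 0.1 N and distance of each of tray_middle, tray_bottom from where it was at the start of the episode below 0.015 m); the robot touches nothing.
It fails at once if the middle or the bottom tray is dragged more than 15 mm (distance of any of tray_middle, tray_bottom from where it was at the start of the episode above 0.015 m).
It fails at once if the tray or the slide box is dropped (moves at over 0.5 m/s with no finger on it) ((contact force between the fingers and tray_top below 0.05 N and linear speed of tray_top above 0.5 m/s) or (contact force between the fingers and slide_box below 0.05 N and linear speed of slide_box above 0.5 m/s)).
It fails at once if a bottle, the jar or the beaker is shifted by more than 30 mm (distance of any of wash_bottle, reagent_jar, beaker from where it was at the start of the episode above 0.03 m).
It also fails if it takes over 72 s, if anything falls off the work surface, if the arm or the gripper's body presses on something with over 40 N, if the wrist force passes 120 N, or if a joint passes its speed limit or range.

### The arm

A 6-joint arm with a two-finger parallel gripper is mounted at the origin on the work surface. World frame = base frame: x ahead of the robot, y to its left, z up, the work surface at z = 0. Lengths are in mm, angles in degrees, forces in N, time in s.
With the tool pointing down it reaches from about 375 to 975 mm from the base axis. Payload 3.8 kg.
Tool frame: the origin (TCP) lies at the very end of the fingers, on their centre line; the grasp point (between the pads) lies 19 mm behind it; x points along the fingers, z is the direction in which the jaws open and shut, and the axes are right-handed (so a half turn about x gives the same grasp; the last joint's range is limited). The gripper opens to 88 mm and grips with 3 to 60 N. Pads are 18 mm wide; open, the fingers measure 123 mm over their backs; the gripper's body (75 mm by 187 mm) begins 45 mm behind the grasp point.
Start: joints at [-76.656, 15.12, 91.902, -0, 72.978, -2.114], TCP at [179.908, -650.578, 238.706] pointing down, gripper open.
Joint ranges: [-150.88, 150.88], [-54.13, 125.18], [17.81, 147.31], [-75.09, 255.09], [0, 152.58], [-146.25, 146.25]. Speed limits (degrees/s): [147.25, 147.25, 180, 180, 180, 180].

### API

Orientations are given as [roll, pitch, yaw] about the fixed x, y, z axes, in that order (R = Rz(yaw) Ry(pitch) Rx(roll)).
In Python, from bench import manip gives the robot as it stands. The module is installed in compiled form; this text tells all that it offers. Calls block until the motion is done:
- manip.reach(position, orientation): joint-space move of the TCP to a pose.
- manip.line_to(position, attitude=None, max_speed=150, stop_force=None): straight line of the TCP; attitude=None keeps the orientation; max_speed is the mean speed in mm/s. With stop_force (N) it stops when the force on the tool has changed by that much, and returns True; else False.
- manip.move_joints(angles): joint-space move.
- manip.open_gripper() and manip.grab(force=None): open the fingers fully, or close them until they stop; force is the grip in N (None keeps the last).
- manip.sleep(seconds).
- manip.ik(position, orientation): joint angles nearest the present ones, or None.
- manip.get_state(): the state.
- manip.read_camera(name): name is "scene" or "top" or "wrist"; returns (picture, depth): 420x560x3 uint8, red, green, blue; 420x560 float32, mm along the optical axis (not along the pixel's ray), 0 where there is no reading.
- manip.calibration(name): a dict with "fx", "fy", "cx", "cy" (pixels), "origin" and "orientation" of the camera in the world. Camera axes: x right, y down, z forward; pixel columns grow to the right and rows downward; lengths in mm; the calibration is good to about 2 mm. A picture is of the moment at which its call begins: read the wrist's pose just before it. calibration takes no time and is no camera call; for the wrist camera it gives the pose at the moment of the call.
A pose or a line that the arm cannot do raises manip.MotionError and nothing moves.
- manip.finish_job(): hands the job in, once; it reports no verdict.
The state is a dict: "time": time; "q": joint angles; "qvel": joint speeds; "effort": joint torques, N m; "tool_pos": TCP position; "tool_rot": TCP orientation; "force": force on the tool from outside, world axes, zero at the start; "wrist_torque": the same for the moment, N m; "gripper_width": finger opening in mm.
Only numpy, scipy, OpenCV 4.12 (cv2) and the standard library are available. Lean on these libraries where they do the work, as an engineer would, in place of code of your own. Each camera call takes 0.05 s, during which the arm holds its last target.

## Working session

There is one attempt and no reset: what is moved stays moved. The work goes in short steps, each a Python script; the robot and the scene stay as the last script left them, time stands still between calls to the robot, and variables do not carry over. Pictures are saved under pics/ and viewed, and the job is handed in when it is done.

```bash
mkdir -p pics
cat > h.py <<'E'
import numpy as np, cv2
from bench import manip
from scipy.spatial.transform import Rotation as Ro
def R(o): return Ro.from_euler('xyz',o,degrees=True).as_matrix()
E
python3 - <<'E'
from h import *
print(manip.get_state())
for n in ["scene","top","wrist"]:
    c=manip.calibration(n);print(n,c)
    p,d=manip.read_camera(n);np.savez(f'{n}0.npz',p=p,d=d,o=c['origin'],r=c['orientation'],k=[c['fx'],c['fy'],c['cx'],c['cy']])
    cv2.imwrite(f'pics/{n}0.png',p[...,::-1])
E
```

```text
{'time': 0.0, 'q': array([-7.66566882e+01,  1.51691449e+01,  9.19791315e+01, -1.28725359e-03,
        7.29776095e+01, -2.11587571e+00]), 'qvel': array([ 0.00384984, -0.00790591, -0.03162156,  0.04050885, -0.0083842 ,
       -0.06950166]), 'effort': array([ 9.87520034e-04, -5.02104771e+01, -3.56874347e+01,  7.26454309e-02,
        2.92543473e-02, -1.81579580e-04]), 'tool_pos': array([ 179.73398903, -649.90839918,  237.40817091]), 'tool_rot': array([178.44394307,  89.87410814, 103.9035088 ]), 'force': array([ 0.6771331 , -0.3008538 ,  0.13495716]), 'wrist_torque': array([-0.07135247, -0.02755517,  0.0202091 ]), 'gripper_width': 88.12875144930275}
scene {'fx': 379.61128439800274, 'fy': 379.61128439800274, 'cx': 279.29509465402776, 'cy': 211.38113491577457, 'origin': array([1205.83308976,  372.22436421,  680.87949544]), 'orientation': array([-129.34042436,    1.1501884 ,  121.35053931])}
top {'fx': 421.64588942258746, 'fy': 421.64588942258746, 'cx': 284.8627844035179, 'cy': 211.54303105228303, 'origin': array([ 380.56727822,   17.97587056, 1403.4923801 ]), 'orientation': array([-170.46188168,   -1.46151338,  -88.91154088])}
wrist {'fx': 340.13795509123656, 'fy': 340.13795509123656, 'cx': 280.1266774254198, 'cy': 215.22342940952294, 'origin': array([ 253.62461332, -631.02344351,  382.07608593]), 'orientation': array([ 1.62930112e+02,  9.49077782e-02, -7.45787467e+01])}
```

View pics/scene0.png

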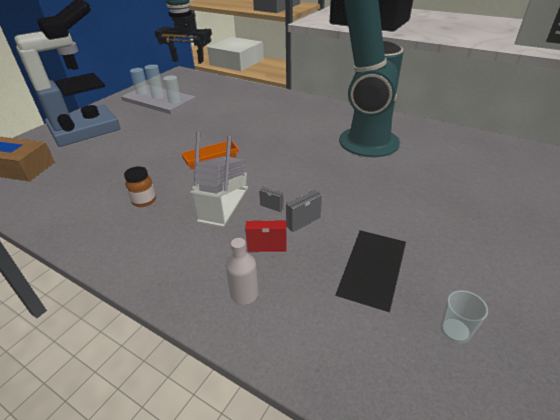

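View pics/top0.png

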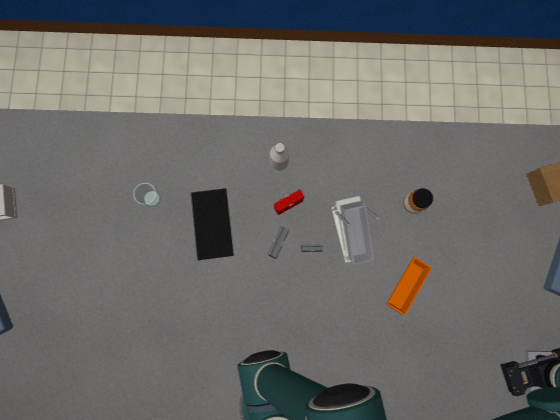

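View pics/wrist0.png

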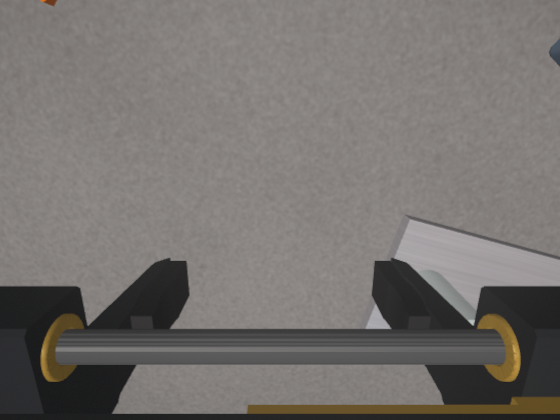

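Tray-like candidates in the top view are the steel stack in the holder at (352,230), which I want, and the orange tray at (409,286), which I don't. Box-like candidates are the larger grey one at (279,243), which I want, the small grey one at (312,248) and the red one at (289,202). Next is a close crop to check this choice.

Run:
```python
import cv2,numpy as np
t=cv2.imread('pics/top0.png');s=cv2.imread('pics/scene0.png')
a=cv2.resize(t[180:280,180:440],None,fx=3,fy=3,interpolation=cv2.INTER_CUBIC)
b=cv2.resize(s[120:270,180:440],None,fx=3,fy=3,interpolation=cv2.INTER_CUBIC)[:300]
b=cv2.resize(s[125:225,180:440],None,fx=3,fy=3,interpolation=cv2.INTER_CUBIC)
cv2.imwrite('pics/crop1.png',np.vstack([a,b]))
```

```text
(no output)
```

View pics/crop1.png

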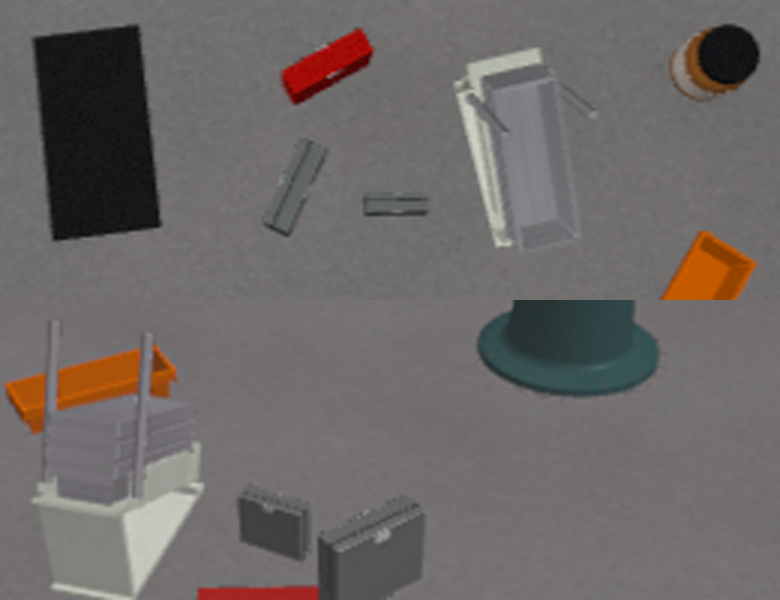

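The crop confirms it. The large grey box is clearly taller than its small twin, the steel trays sit between two rods, and the holder's high end is away from the robot (+x). Now I'll measure.

```bash
cat >> h.py <<'E'
def load(n): return np.load(n)
def cloud(f):
    d=f['d'];k=f['k'];v,u=np.mgrid[:d.shape[0],:d.shape[1]]
    pc=np.stack([(u-k[2])/k[0]*d,(v-k[3])/k[1]*d,d],-1)
    return pc@R(f['r']).T+f['o']
def ray(f,px,z):
    px=np.atleast_2d(px).astype(float);k=f['k']
    r=np.c_[(px[:,0]-k[2])/k[0],(px[:,1]-k[3])/k[1],np.ones(len(px))]@R(f['r']).T
    return f['o']+r*((z-f['o'][2])/r[:,2])[:,None]
E
python3 - <<'E'
from h import *
f=load('top0.npz');P=cloud(f);p=f['p'].astype(int)
def quad(mask,roi,z,name):
    m=np.zeros(mask.shape,np.uint8);x0,x1,y0,y1=roi;m[y0:y1,x0:x1]=mask[y0:y1,x0:x1]
    c=max(cv2.findContours(m,0,1)[0],key=cv2.contourArea)[:,0]
    w=ray(f,c,z)[:,:2].astype(np.float32)
    print(name,cv2.minAreaRect(w), 'pxN',m.sum())
quad((p.max(-1)<35),(180,245,180,270),4,'mat')
m=P[...,2]>60
quad(m&(P[...,2]<95),(262,294,222,262),80,'box')
print('box z',np.percentile(P[225:262,265:292,2],[50,90,97,99]))
hold=np.zeros(m.shape,bool);hold[190:270,325:385]=1
s=hold&(P[...,2]>20)
Q=P[s];print(Q.min(0),Q.max(0))
# floor
for (u,v) in [(352,215),(354,235),(357,255),(350,205),(365,230),(340,240),(335,220),(351,200)]: print(u,v,P[v,u].round(1),p[v,u])
E
```

```text
mat ((570.8592529296875, 230.24237060546875), (226.90467834472656, 114.71115112304688), 8.590295791625977) pxN 2331
box ((507.84832763671875, 9.653194427490234), (30.173355102539062, 98.01788330078125), 66.74738311767578) pxN 300
box z [ 2.44870365 81.36516162 83.94720494 85.72258434]
[ 380.56727822 -285.24177706   20.31092619] [ 654.46152101   17.97587056 1403.4923801 ]
352 215 [ 590.8 -218.6  120.7] [125 124 128]
354 235 [ 530.9 -228.   101.2] [128 127 131]
357 255 [ 471.2 -243.2   68.5] [110 110 112]
350 205 [ 617.8 -208.6  143.3] [95 94 97]
365 230 [ 544.6 -257.9  123.3] [109 107 109]
340 240 [ 524.1 -198.9    6.2] [188 192 180]
335 220 [ 591.8 -182.9    1.8] [188 191 180]
351 200 [ 641.4 -219.   103.7] [176 181 168]
```

```bash
cat >> h.py <<'E'
def frame(yaw,tilt):  # tray frame
    return Ro.from_euler('ZY',[yaw,-tilt],degrees=True).as_matrix()
def toolrot(T,s):     # tool x=-tray z, tool z = s*tray y
    x=-T[:,2];z=s*T[:,1];return Ro.from_matrix(np.c_[x,np.cross(z,x),z]).as_euler('xyz',degrees=True)
def snap(n,tag):
    c=manip.calibration(n);p,d=manip.read_camera(n)
    np.savez(f'{tag}.npz',p=p,d=d,o=c['origin'],r=c['orientation'],k=[c['fx'],c['fy'],c['cx'],c['cy']]);cv2.imwrite(f'pics/{tag}.png',p[...,::-1])
E
python3 - <<'E'
from h import *
st=manip.get_state();c=manip.calibration('wrist');Rt=R(st['tool_rot'])
print('cam in tool',Rt.T@(c['origin']-st['tool_pos']), (Rt.T@R(c['orientation'])).round(3).tolist())
T=frame(9,25);rim=np.array([511,-231,132.])
for s in (1,-1):
  o=toolrot(T,s)
  for h in (-12,0,130,180): print(s,h,o.round(1),manip.ik(rim+h*T[:,2],o))
E
```

```text
cam in tool [-144.5539227    76.25072357    1.13763212] [[-0.0, -0.294, 0.956], [-0.001, -0.956, -0.294], [1.0, -0.001, 0.0]]
1 -12 [-90.  65.   9.] None
1 0 [-90.  65.   9.] None
1 130 [-90.  65.   9.] None
1 180 [-90.  65.   9.] None
-1 -12 [90. 65.  9.] [-37.2103452   -0.7115093  126.74993869  28.54670695  39.6736211
  23.88657817]
-1 0 [90. 65.  9.] [-37.67954237  -2.01560474 126.66792445  27.90091015  41.07593164
  24.37791846]
-1 130 [90. 65.  9.] [-43.27408994 -14.07388615 123.56283463  23.51791398  56.89707382
  27.11393185]
-1 180 [90. 65.  9.] [-45.69493512 -17.54611404 121.34959618  22.76536003  63.03616012
  27.2299007 ]
```

Run:
```python
from h import *
T=frame(9,25);rim=np.array([511,-231,132.])
manip.reach(rim+150*T[:,2],toolrot(T,-1)); manip.sleep(0.2)
snap('wrist','w1');s=manip.get_state();print(s['time'],s['tool_pos'],s['tool_rot'])
```

```text
2.1667 [ 448.37340069 -241.5678623   267.85988735] [90.02343559 65.01448305  8.97111269]
```

View pics/w1.png

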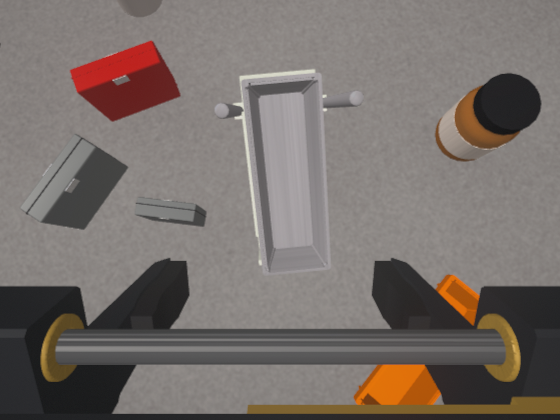

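Run:
```python
import cv2
s=cv2.imread('pics/w1.png')
cv2.imwrite('pics/crop2.png',cv2.resize(s[60:160,200:370],None,fx=4.5,fy=4.5,interpolation=cv2.INTER_CUBIC))
cv2.imwrite('pics/crop3.png',cv2.resize(s[190:290,200:370],None,fx=4.5,fy=4.5,interpolation=cv2.INTER_CUBIC))
```

```text
(no output)
```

View pics/crop2.png

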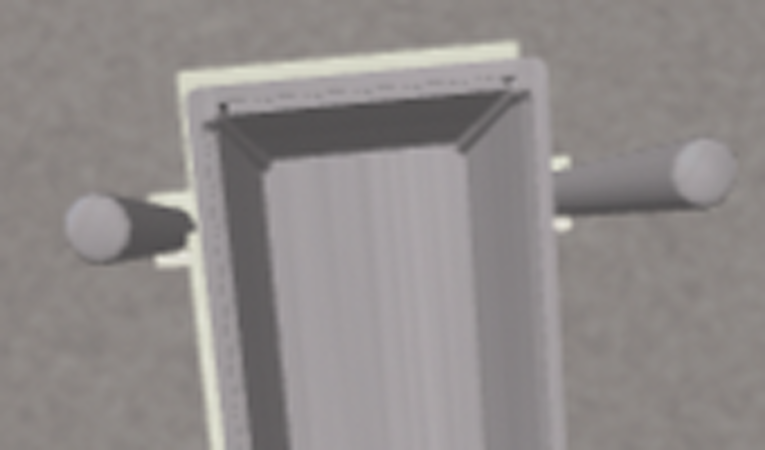

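View pics/crop3.png

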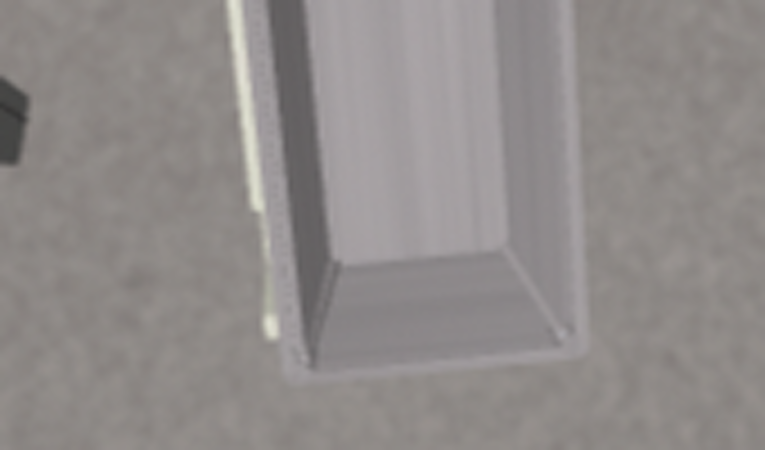

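Run:
```python
from h import *
f=load('w1.npz');k=f['k'];K=np.array([[k[0],0,k[2]],[0,k[1],k[3]],[0,0,1.]])
def c2(x,y,o=60): return [200+(x+.5)/4.5-.5,o+(y+.5)/4.5-.5]
ip=np.array([c2(189,88),c2(549,58),c2(284,382,190),c2(587,354,190), c2(268,168),c2(466,150),c2(338,262,190),c2(502,248,190)])
op=np.array([[90,33.5,38],[90,-33.5,38],[-90,33.5,38],[-90,-33.5,38],[77,20.5,2.2],[77,-20.5,2.2],[-77,20.5,2.2],[-77,-20.5,2.2]],float)
Rc=R(f['r'])
for sel in (slice(0,4),slice(0,8)):
    ok,rv,tv=cv2.solvePnP(op[sel],ip[sel],K,None,flags=cv2.SOLVEPNP_SQPNP)
    ok,rv,tv=cv2.solvePnP(op[sel],ip[sel],K,None,rv,tv,True)
    pr=cv2.projectPoints(op[sel],rv,tv,K,None)[0][:,0];print('res',(pr-ip[sel]).round(1).tolist())
    RT=Rc@cv2.Rodrigues(rv)[0];t=Rc@tv.ravel()+f['o']
    print(t.round(1),'ypr',Ro.from_matrix(RT).as_euler('ZYX',degrees=True).round(2))
    rods=(np.c_[f['o']][:, :0],)
    for px in (c2(97,229),c2(704,172)):
        r=RT.T@Rc@np.array([(px[0]-k[2])/k[0],(px[1]-k[3])/k[1],1]);o=RT.T@(f['o']-t)
        print('rod top in tray frame',(o+r*(150-36-o[2])/r[2]).round(1))
P=cloud(f);Q=P[120:225,285:300].reshape(-1,3);
# floor plane from depth
c=Q.mean(0);n=np.linalg.svd(Q-c,full_matrices=False)[2][2];n*=np.sign(n[2]);print('floor c',c.round(1),'n',n.round(3),'tilt',np.degrees(np.arccos(n[2])),'yaw',np.degrees(np.arctan2(-n[1],-n[0])))
print('floor depth vs pnp',RT.T@(c-t))
# mat & box from scene? box from this view: depth top
```

```text
res [[0.0, 0.1], [0.0, -0.0], [-0.1, 0.0], [0.1, -0.1]]
[ 544.7 -235.1   93.9] ypr [ 14.09 -24.73   0.13]
rod top in tray frame [ 65.4  44.3 114. ]
rod top in tray frame [ 66.1 -42.6 114. ]
res [[0.1, 0.1], [-0.1, 0.0], [-0.1, 0.2], [0.2, 0.2], [0.5, -0.2], [-0.4, 0.1], [-0.8, -0.1], [0.7, -0.4]]
[ 544.5 -235.2   93.6] ypr [ 14.09 -24.21  -0.04]
rod top in tray frame [ 64.7  44.1 114. ]
rod top in tray frame [ 65.3 -43.  114. ]
floor c [ 545.7 -239.7  100.1] n [ 0.147 -0.988  0.041] tilt 87.66270209646173 yaw 98.4583721052017
floor depth vs pnp [ 2.68252324 -4.58316005  5.91427332]
```

```bash
cat >> h.py <<'E'
T0=frame(14.1,24.9); C0=np.array([544.6,-235.2,93.8])+1.9*T0[:,2]
RIM=C0+38*T0[:,2]
MAT=np.array([570.9,230.2]);MY=8.6
E
python3 - <<'E'
from h import *
o=toolrot(T0,-1);n=T0[:,2]
for h in (20,-11,130): print(h,manip.ik(RIM+h*n,o))
of=toolrot(frame(MY,0),-1)
for z in (250,31): print(z,manip.ik([*MAT,z],of))
manip.reach(RIM+25*n,o)
print(manip.line_to(RIM-11*n,None,60,12)); manip.sleep(0.1)
s=manip.get_state();print(s['time'],s['tool_pos'],T0.T@(s['tool_pos']-RIM),s['force'])
snap('wrist','w2');snap('scene','s2')
E
```

```text
20 [-38.96267779  -0.63212889 123.32384563  28.23537273  45.34403021
  18.97737004]
-11 [-37.71295168   2.45153328 123.64096009  29.7243762   41.86935215
  17.89685625]
130 [-43.75848203  -9.90973097 120.41102687  24.81145119  58.16451992
  21.00572781]
250 [ 1.96421368e+01  8.35373840e+00  9.87748628e+01 -2.54444375e-14
  7.28713988e+01  1.01042137e+02]
31 [ 1.96421368e+01  2.03922534e+01  1.09004107e+02 -2.54444375e-14
  5.06036399e+01  1.01042137e+02]
False
3.6167 [ 532.97342286 -238.30799562  120.28998644] [  0.23836765  -0.18194925 -10.80590456] [-0.27760794  0.90290502  0.91858346]<sys>:0: UserWarning: Gimbal lock detected. Setting third angle to zero since it is not possible to uniquely determine all angles.
```

View pics/w2.png

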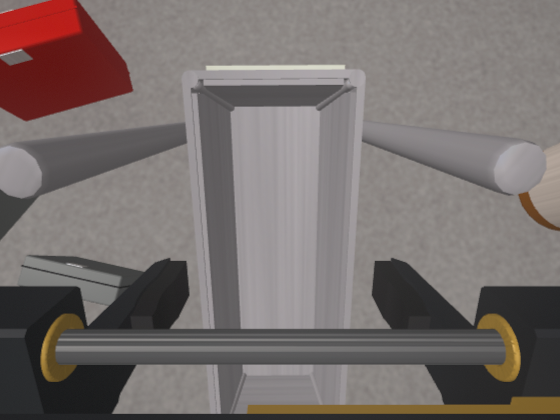

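Run:
```python
import cv2
s=cv2.imread('pics/s2.png')
cv2.imwrite('pics/crop4.png',cv2.resize(s[90:230,150:330],None,fx=4.2,fy=4.2,interpolation=cv2.INTER_CUBIC))
```

```text
(no output)
```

View pics/crop4.png

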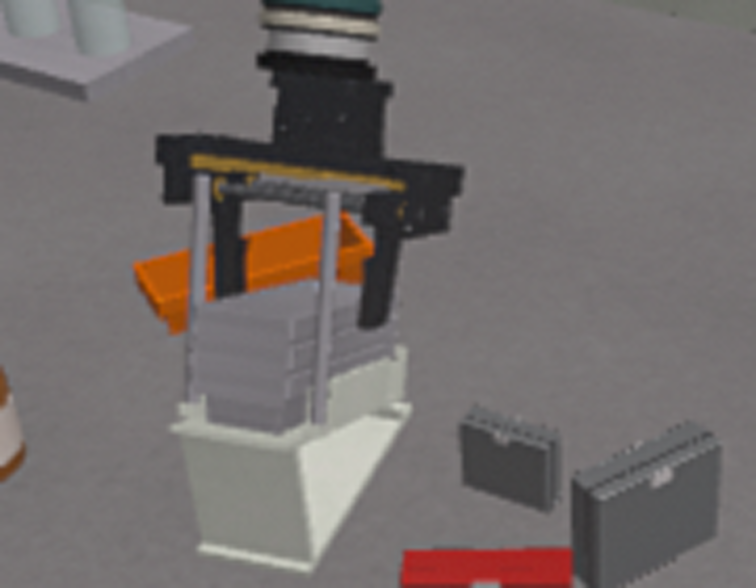

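```bash
python3 - <<'E'
from h import *
f=load('s2.npz');k=f['k'];K=np.array([[k[0],0,k[2]],[0,k[1],k[3]],[0,0,1.]])
Rc=R(f['r'])
pts={'rim_up+y':[90,33.5,38],'rim_up-y':[90,-33.5,38],'rim_dn+y':[-90,33.5,38],'mid_up+y':[90,33.5,20],'mid_up-y':[90,-33.5,20],'fing_in':[9,44,27],'fing_out':[9,61.5,27],'rod+':[66,43,114],'rod-':[66,-43,114]}
for C,l in ((C0,'est'),(C0-1.9*T0[:,2],'pnp'),(C0+1.9*T0[:,2],'depth')):
  for n,p in pts.items():
    w=Rc.T@(C+T0@np.array(p)-f['o']);px=(K@w)[:2]/w[2]
    print(l,n,px.round(1),((px-[150,90])*4.2).round(0))
E
python3 - <<'E'
import cv2
s=cv2.imread('pics/s2.png')
cv2.imwrite('pics/crop5.png',cv2.resize(s[150:200,190:255],None,fx=12,fy=12,interpolation=cv2.INTER_CUBIC))
E
```

```text
est rim_up+y [218.9 166.1] [289. 320.]
est rim_up-y [194.8 162.3] [188. 304.]
est rim_dn+y [244.9 159. ] [398. 290.]
est mid_up+y [218.4 173.2] [287. 349.]
est mid_up-y [194.5 169.3] [187. 333.]
est fing_in [234.9 167.2] [357. 324.]
est fing_out [240.9 168.2] [382. 328.]
est rod+ [228.4 135.6] [329. 191.]
est rod- [197.4 131.4] [199. 174.]
pnp rim_up+y [218.8 166.9] [289. 323.]
pnp rim_up-y [194.8 163.1] [188. 307.]
pnp rim_dn+y [244.8 159.7] [398. 293.]
pnp mid_up+y [218.4 173.9] [287. 353.]
pnp mid_up-y [194.5 170. ] [187. 336.]
pnp fing_in [234.9 167.9] [356. 327.]
pnp fing_out [240.9 168.9] [382. 331.]
pnp rod+ [228.3 136.3] [329. 195.]
pnp rod- [197.4 132.1] [199. 177.]
depth rim_up+y [218.9 165.4] [290. 317.]
depth rim_up-y [194.9 161.6] [188. 301.]
depth rim_dn+y [244.9 158.4] [399. 287.]
depth mid_up+y [218.5 172.4] [288. 346.]
depth mid_up-y [194.5 168.6] [187. 330.]
depth fing_in [235.  166.5] [357. 321.]
depth fing_out [241.  167.5] [382. 325.]
depth rod+ [228.4 134.8] [329. 188.]
depth rod- [197.5 130.6] [199. 171.]
```

View pics/crop5.png

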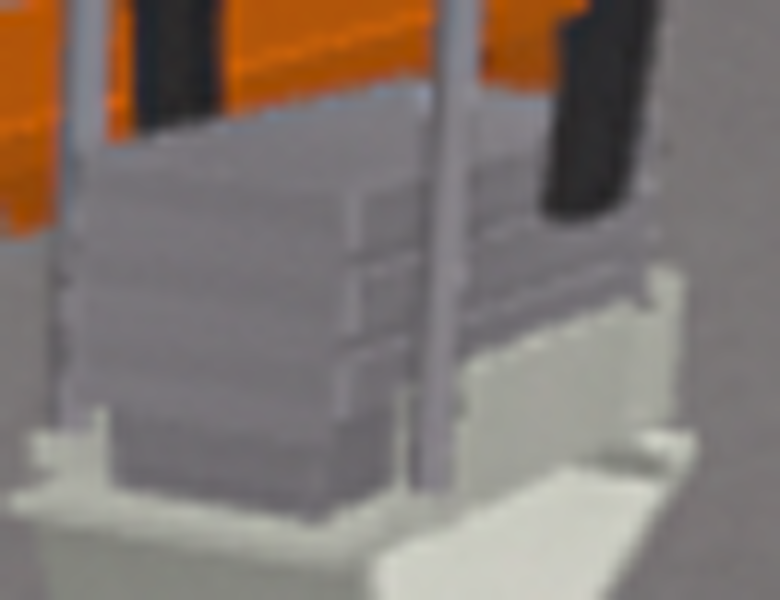

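The scene crop (12x, offset 190,150) shows the fingers straddling only the top tray's band, with the tip at about (238,168). The tip looks slightly deeper than nominal, so I'll back off 1.5 mm, grip, draw a little and check.

Run:
```python
from h import *
n=T0[:,2]
manip.line_to(RIM-9.5*n,None,60)
manip.grab(30);manip.sleep(0.15)
s=manip.get_state();print(s['time'],s['gripper_width'],s['force'])
manip.line_to(RIM+35*n,None,60);manip.sleep(0.1)
s=manip.get_state();print(s['time'],s['gripper_width'],s['force'])
snap('wrist','w3');snap('scene','s3')
a=cv2.imread('pics/s3.png')
cv2.imwrite('pics/crop6.png',cv2.resize(a[110:220,170:270],None,fx=5.4,fy=5.4,interpolation=cv2.INTER_CUBIC))
```

```text
4.5667 66.42750115123832 [-2.04794845  1.08205952  2.18540107]
5.5583 66.31971183450676 [-0.76821137  0.30385666 -1.52017804]
```

View pics/crop6.png

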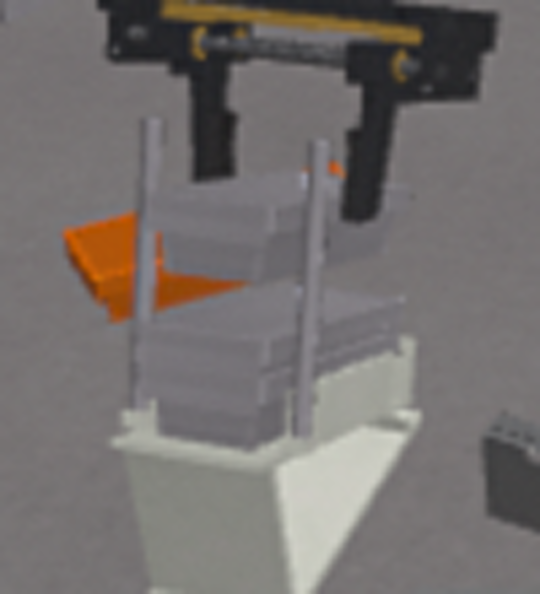

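View pics/w3.png

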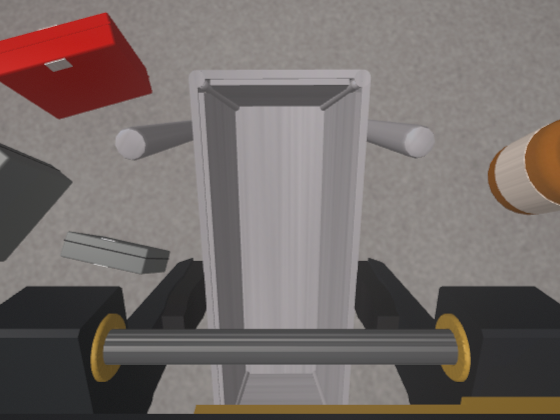

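```bash
python3 - <<'E' 2>/dev/null
from h import *
n=T0[:,2]
manip.line_to(RIM+130*n,None,150)
p=RIM+130*n+[0,0,50]
manip.line_to(p,None,150)
manip.sleep(0.1)
of=toolrot(frame(MY,0),-1)
manip.line_to([510,-100,270],toolrot(frame(12,10),-1),200)
manip.reach([*MAT,150],of)
manip.line_to([*MAT,45],None,100);manip.sleep(0.2)
s=manip.get_state();print(s['time'],s['tool_pos'],s['force'],s['gripper_width'])
snap('wrist','w4');snap('scene','s4')
E
```

```text
10.7083 [571.49990543 230.42297979  45.86458485] [-0.4315635  -0.22221682 -1.39578975] 66.40007595527868
```

View pics/w4.png

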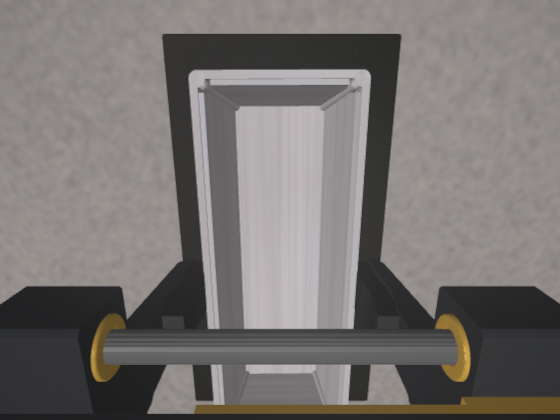

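View pics/s4.png

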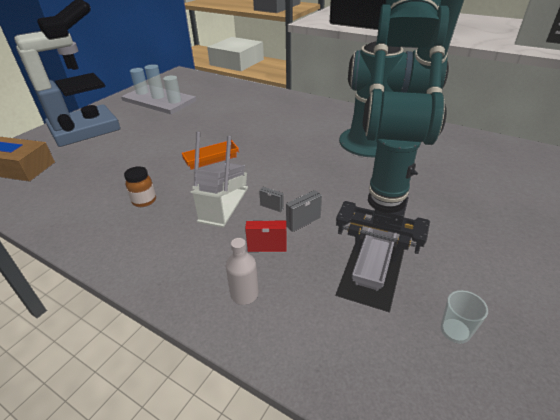

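The tray is level over the mat and parallel to it, with mat corners at (164,35) and (400,35) and the rim at (190–370,72). I'll lower it until contact.

```bash
python3 - <<'E' 2>/dev/null
from h import *
print(manip.line_to([*MAT,29],None,20,3));manip.sleep(0.1)
s=manip.get_state();print(s['time'],s['tool_pos'],s['force'],s['gripper_width'])
manip.open_gripper();manip.sleep(0.1)
z=s['tool_pos'][2]
manip.line_to([*MAT,z+40],None,100)
manip.line_to([*MAT,z+160],None,150);manip.sleep(0.3)
snap('wrist','w5')
print(manip.get_state()['time'])
# box view + ik checks
for yaw in (-23.3,156.7):
  for s_ in (1,-1): print(yaw,s_,manip.ik([508,9.7,70],toolrot(frame(yaw,0),s_)))
E
```

```text
True
11.5833 [570.6060122  230.10071286  30.59819144] [0.16888083 0.15661308 4.53148875] 66.6892340759345
14.0417
-23.3 1 [-1.71510816e+00  6.97840984e+00  1.21027041e+02 -2.54444375e-14
  5.19945491e+01 -6.84151082e+01]
-23.3 -1 [-1.71510816e+00  6.97840984e+00  1.21027041e+02 -2.54444375e-14
  5.19945491e+01  1.11584892e+02]
156.7 1 [-1.71510816e+00  6.97840984e+00  1.21027041e+02 -2.54444375e-14
  5.19945491e+01  1.11584892e+02]
156.7 -1 [-1.71510816e+00  6.97840984e+00  1.21027041e+02 -2.54444375e-14
  5.19945491e+01 -6.84151082e+01]
```

View pics/w5.png

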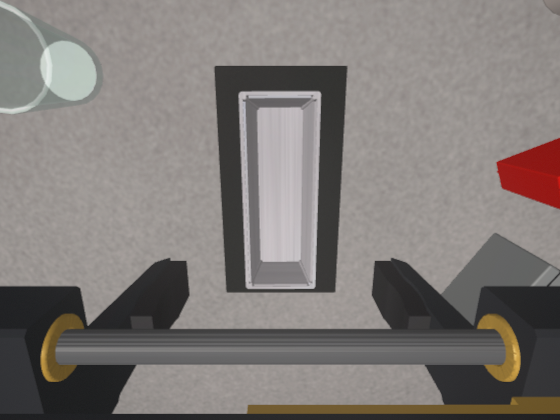

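```bash
python3 - <<'E' 2>/dev/null
from h import *
f=load('w5.npz');p=f['p'].astype(int)
roi=np.zeros(p.shape[:2],np.uint8);roi[50:295,200:360]=1
dark=((p.max(-1)<75)&(roi>0)).astype(np.uint8)
c=max(cv2.findContours(dark,0,1)[0],key=cv2.contourArea)
m=np.zeros_like(dark);cv2.drawContours(m,[c],-1,1,-1)
w=ray(f,c[:,0],4)[:,:2].astype(np.float32);rm=cv2.minAreaRect(w);print('mat',rm)
lt=((p.min(-1)>90)&(m>0)).astype(np.uint8);lt=cv2.morphologyEx(lt,3,np.ones((5,5),np.uint8))
c=max(cv2.findContours(lt,0,1)[0],key=cv2.contourArea)
rt=cv2.minAreaRect(ray(f,c[:,0],42)[:,:2].astype(np.float32));print('tray',rt)
cc=ray(f,[[239.5,92.5],[321,92],[316,288],[246,289]],42)[:,:2];print(cc.mean(0),cc)
mm=ray(f,[[215,66],[348,66],[335,292],[227,292]],4)[:,:2];print(mm.mean(0))
P=cloud(f);print('floor z',np.median(P[150:230,270:295,2]))
E
```

```text
mat ((571.2706298828125, 228.7523193359375), (226.36985778808594, 117.93697357177734), 8.532600402832031)
tray ((572.3136596679688, 229.3343048095703), (178.6606903076172, 67.53890991210938), 8.76438045501709)
[571.70220663 228.47250062] [[654.57000718 274.59722714]
 [664.74664572 209.56927173]
 [489.28036062 181.59125432]
 [478.21181299 248.13224927]]
[570.80069058 227.64784281]
floor z 5.11514026407437
```

The tray sits flat and within about 1 mm and 0.3° of the mat centre and axis. Now the box.

```bash
python3 - <<'E' 2>/dev/null
from h import *
f=load('top0.npz');P=cloud(f)
q=P[240:256,296:328].reshape(-1,3);q=q[q[:,2]>20];print('small',q.min(0),q.max(0),cv2.minAreaRect(q[:,:2].astype(np.float32)))
o=toolrot(frame(-23.3,0),-1)
manip.reach([508,9.7,190],o);manip.sleep(0.2)
snap('wrist','w6');print(manip.get_state()['time'],manip.get_state()['q'])
E
```

```text
small [ 380.56727822 -133.72228546   20.62566532] [ 505.26789582   17.97587056 1403.4923801 ] ((457.489990234375, -47.7255859375), (51.370018005371094, 195.69424438476562), 34.790225982666016)
15.2083 [-1.59946802e+00 -8.76858035e-01  1.15089254e+02  8.57247063e-03
  6.57887952e+01  1.11578465e+02]
```

View pics/w6.png

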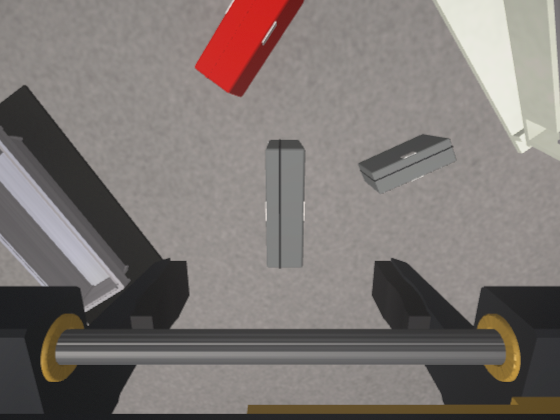

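```bash
python3 - <<'E' 2>/dev/null
from h import *
f=load('w6.npz');c=ray(f,[[266,149.5],[304,149.5],[303,267.5],[266.5,267.5]],80)[:,:2];print(c,c.mean(0),cv2.minAreaRect(c.astype(np.float32)))
B=frame(-23.3,0)
for z in (0,60): print('small near pts in box frame',((ray(f,[[375,190],[359,167],[456,160]],z)-[508,9.7,z])@B).round(0).tolist())
# tray corner nearest: left
P=cloud(f);print('depth top',np.median(P[170:250,285:300,2]))
a=cv2.imread('pics/w6.png');cv2.imwrite('pics/crop7.png',cv2.resize(a[130:280,230:340],None,fx=4,fy=4))
E
```

```text
[[ 5.58016302e+02  2.63752429e-01]
 [ 5.46947453e+02 -2.55504638e+01]
 [ 4.58493159e+02  1.11318909e+01]
 [ 4.70307879e+02  3.87012046e+01]] [508.4411985    6.13659604] ((508.40869140625, 6.057033538818359), (29.994243621826172, 95.75797271728516), 66.80262756347656)
small near pts in box frame [[1.0, -95.0, 0.0], [24.0, -77.0, 0.0], [31.0, -172.0, 0.0]]
small near pts in box frame [[15.0, -78.0, 0.0], [34.0, -63.0, 0.0], [39.0, -141.0, 0.0]]
depth top 78.56755787334708
```

View pics/crop7.png

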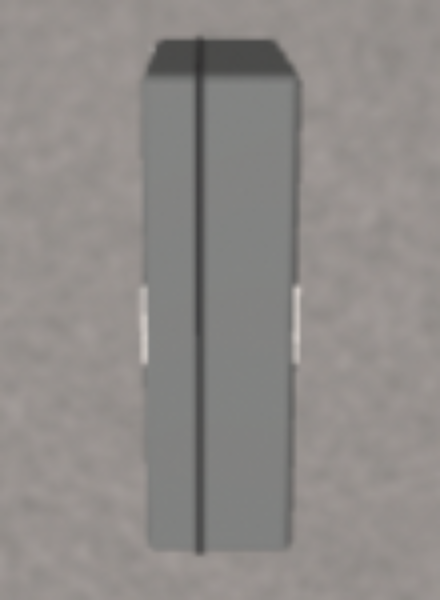

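```bash
python3 - <<'E' 2>/dev/null
from h import *
o=toolrot(frame(-23.2,0),-1);b=[508.4,6.1]
manip.line_to([*b,110],o,120)
print(manip.line_to([*b,52],None,60,8));manip.sleep(0.05)
s=manip.get_state();print(s['tool_pos'],s['force'])
manip.grab(25);manip.sleep(0.15)
s=manip.get_state();print(s['time'],s['gripper_width'],s['tool_pos'],s['force'])
manip.line_to([*b,62],None,50);manip.line_to([*b,200],None,150);manip.sleep(0.1)
s=manip.get_state();print(s['time'],s['gripper_width'],s['force'])
t=[571.7,229.0]
manip.reach([*t,200],toolrot(frame(8.7,0),-1))
manip.line_to([*t,75],None,120);manip.sleep(0.2)
snap('wrist','w7');s=manip.get_state();print(s['time'],s['tool_pos'],s['gripper_width'],s['force'])
snap('scene','s7')
a=cv2.imread('pics/s7.png');cv2.imwrite('pics/crop8.png',cv2.resize(a[150:310,320:450],None,fx=3.6,fy=3.6,interpolation=2))
E
```

```text
False
[508.92908817   6.09353725  52.52469153] [ 0.44048216 -0.17139138 -0.02459865]
18.25 30.064052531320776 [508.39528469   6.12794046  51.94699615] [ 0.08228621  0.12329498 -0.11100345]
19.7667 29.829985790362414 [-0.11030911 -0.21287869 -1.1487407 ]
22.1333 [572.19516387 229.20744987  75.80907222] 30.028268748217098 [ 0.31891879 -0.11940742 -1.39716162]
```

View pics/w7.png

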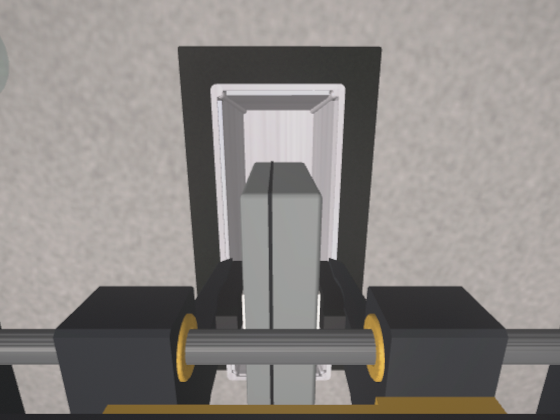

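View pics/crop8.png

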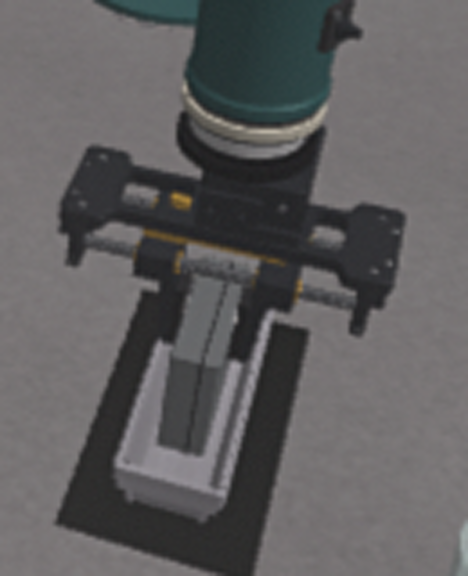

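The box hangs straight between the pads, centred over the tray: box centre column 281 against a tray rim of 211–344, centre 278. I'll lower it with contact stop.

```bash
python3 - <<'E' 2>/dev/null
from h import *
t=[571.7,229.0]
print(manip.line_to([*t,55],None,20,3));manip.sleep(0.15)
s=manip.get_state();print(s['time'],s['tool_pos'],s['force'])
manip.open_gripper();manip.sleep(0.3)
z=s['tool_pos'][2]
manip.line_to([*t,z+60],None,80);manip.line_to([*t,z+180],None,150);manip.sleep(0.4)
snap('wrist','w8');snap('scene','s8');s=manip.get_state();print(s['time'])
a=cv2.imread('pics/s8.png');cv2.imwrite('pics/crop9.png',cv2.resize(a[150:310,320:450],None,fx=3.6,fy=3.6,interpolation=2))
E
```

```text
True
23.1083 [571.42795935 229.08149422  58.33390194] [0.11475067 0.70582546 5.75807687]
26.7333
```

View pics/w8.png

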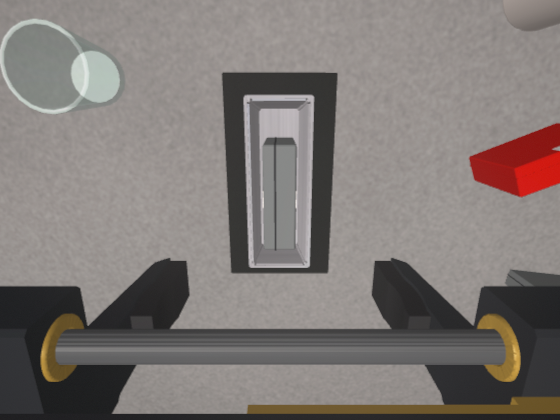

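View pics/s8.png

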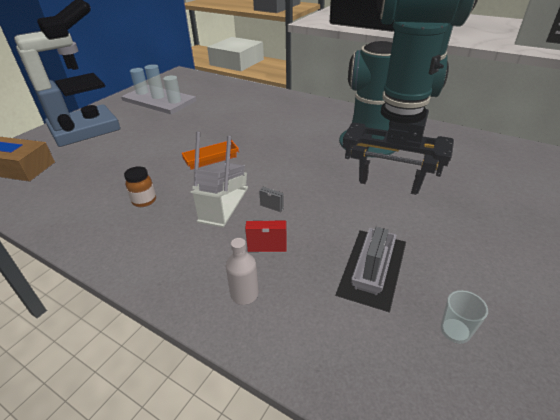

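View pics/crop9.png

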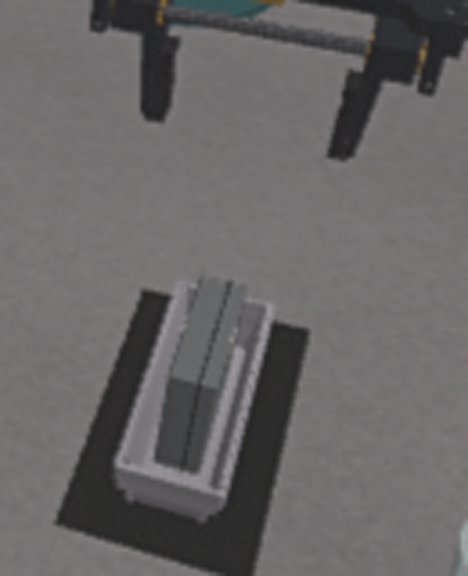

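```bash
python3 - <<'E' 2>/dev/null
from h import *
f=load('w8.npz')
b=ray(f,[[263,145],[297.5,145],[296,251],[263.5,251]],86.2)[:,:2];t=ray(f,[[244,95],[314,95],[309.5,268],[249,268]],42)[:,:2];m=ray(f,[[222,72.5],[338,72.5],[328,273],[232,273]],4)[:,:2]
for n,q in (('box',b),('tray',t),('mat',m)): print(n,q.mean(0),cv2.minAreaRect(q.astype(np.float32))[1:])
# holder stack before/after (scene)
s=manip.get_state();print(s['time'],s['force'])
manip.finish_job()
E
```

```text
box [570.39275106 227.64595745] ((98.2527084350586, 30.61075782775879), 8.63640022277832)
tray [571.64242944 228.69766369] ((179.6086883544922, 66.56570434570312), 8.633709907531738)
mat [570.75122113 227.64549163] ((228.31333923339844, 119.44275665283203), 8.660698890686035)
26.7333 [1.26208132 0.43540758 0.28110605]
the job is handed in; nothing more can be done
```

I drew the top tray straight off the stack along its own axis with a leaning tool, and set it on the mat with a contact stop. I then stood the large grey slide box in it, lengthwise, with the fingertips about 16 mm above the rim. The job was handed in at about 26.7 s of the 72 s allowed.

**Last wrist picture:** the tray is about 1 mm from the mat centre and within 0.1° of its axis. The box is about 1.5 mm from the tray centre, yaw difference about 0°, and upright by eye. The gripper was open and clear of everything.

**Other objects:** in the scene pictures the other two trays, the bottles and the beaker look unmoved. I judged that by eye and did not measure it.

**Disagreements:**
- **Tray height in the holder:** the corner fit and the depth reading differed by about 3.7 mm, so I gripped about 1.5 mm shallower than first planned, to stay off the middle tray.
- **Box position:** the top and wrist views differed by about 4 mm sideways, and I used the closer wrist view.

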